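# Latch the two snap-action keys on the assembly bench

### The job

Set the test bench for the next assembly: of the four switch boxes on the bench, press each of the two with a square key slowly straight down until you feel it snap over and stay down, without ramming it. Leave the two soft round-domed keys unpressed, then take the hand away.

Things in the scene. Friction and masses are not known exactly. Their poses are not given: they have to be found in the camera images.
- switch_1: Fixed aluminium switch box with grey lid, 60 x 60 mm (rubber foot 66 x 66), 38 mm high. Centred on its lid: a SQUARE flat-topped black key, 34 x 34 mm, its top 56 mm above the bench when up, 49 mm when latched down. Origin: centre of the box's underside, on the bench (z = 0), straight below the key's centre; z up, x and y along its sides.
- key_1 (a joint): Travel of the square key of switch_1, m, straight down: 0 = up (start), 0.007 = down on its hard stop. Pushes back about 2 N at first, rising to 4 to 5 N at 2 mm, then gives way: the force falls to nothing, and past 5 to 5.5 mm it snaps: the key runs to its stop by itself and stays down when released. Let go earlier, it springs back up.
- switch_2: Fixed aluminium switch box with grey lid, 60 x 60 mm (rubber foot 66 x 66), 38 mm high. Centred on its lid: a SQUARE flat-topped black key, 34 x 34 mm, its top 56 mm above the bench when up, 49 mm when latched down. Origin: centre of the box's underside, on the bench (z = 0), straight below the key's centre; z up, x and y along its sides.
- key_2 (a joint): Travel of the square key of switch_2, m, straight down: 0 = up (start), 0.007 = down on its hard stop. Pushes back about 2 N at first, rising to 4 to 5 N at 2 mm, then gives way: the force falls to nothing, and past 5 to 5.5 mm it snaps: the key runs to its stop by itself and stays down when released. Let go earlier, it springs back up.
- soft_1 (a joint): Travel of a ROUND black key, 38 mm across, domed top 56 mm above the bench, on a box like the others, m: 0 = up, 0.007 = down. Stays soft all the way (1 to 3 N, no snap), springs back: rejected, leave alone. The four boxes, all fixed, stand in a row across the bench about 0.2 m apart, in any order.
- soft_2 (a joint): Travel of a ROUND black key, 38 mm across, domed top 56 mm above the bench, on a box like the others, m: 0 = up, 0.007 = down. Stays soft all the way (1 to 3 N, no snap), springs back: rejected, leave alone. The four boxes, all fixed, stand in a row across the bench about 0.2 m apart, in any order.

How it is judged:
At the end, for the whole second after the job is handed in: Both square keys are snapped over and stay down by themselves (more than 6 mm of their 7 mm), both round keys are up (less than 2 mm down) (value of joint each of key_1, key_2 above 0.006 m and value of joint each of soft_1, soft_2 below 0.002 m); the robot touches nothing.
It fails at once if a round key pressed more than 3 mm (value of joint any of soft_1, soft_2 above 0.003 m).
It fails at once if a square key pushed faster than 100 mm/s before its snap (in its first 2 mm) ((velocity of joint key_1 above 0.1 m/s and value of joint key_1 below 0.002 m) or (velocity of joint key_2 above 0.1 m/s and value of joint key_2 below 0.002 m)).
It fails at once if a square key or its box rammed with more than 40 N (contact force between anything else and switch_1 above 40 N or contact force between anything else and switch_2 above 40 N).
It also fails if it takes over 45 s, if anything falls off the work surface, if the arm or the gripper's body presses on something with over 40 N, if the wrist force passes 120 N, or if a joint passes its speed limit or range.

### The arm

A 6-joint arm with a two-finger parallel gripper is mounted at the origin on the work surface. World frame = base frame: x ahead of the robot, y to its left, z up, the work surface at z = 0. Lengths are in m, angles in rad, forces in N, time in s.
With the tool pointing down it reaches from about 0.425 to 0.95 m from the base axis. Payload 3.5 kg.
Tool frame: the origin (TCP) lies between the finger pads; the fingertips stand 17 mm ahead of it and the grasp point (between the pads) lies 2 mm behind it; z points along the fingers, y is the line along which they close (so a half turn about z gives the same grasp; the last joint's range is limited). The gripper opens to 85 mm and grips with 20 to 120 N. Pads are 22 mm wide; open, the fingers measure 114 mm over their backs; the gripper's body (76 mm by 85 mm) begins 54 mm behind the grasp point. The pads swing forward as they close: fully open they stand 13 mm farther back than shut.
Start: joints at [1.182, 0.286, 1.577, -0, 1.279, -0.15], TCP at [0.16, 0.656, 0.248] pointing down, gripper open.
Joint ranges: [-2.77, 2.77], [-0.9, 2.22], [0.21, 2.48], [-1.53, 4.67], [0.24, 2.81], [-2.84, 2.84]. Speed limits (rad/s): [2.79, 2.79, 3.14, 3.14, 3.14, 3.14].

### API

Orientations are given as [roll, pitch, yaw] about the fixed x, y, z axes, in that order (R = Rz(yaw) Ry(pitch) Rx(roll)).
In Python, from workcell import env gives the robot as it stands.
- The arm moves only by the tool drive_tool, never from a script. Its argument "commands" is a list of rows, each a list of 6 numbers: the shift along the tool's x, y, z in mm, then the turn, a rotation vector about the tool's x, y, z in rad. In form: [[tx, ty, tz, wx, wy, wz], ...]. A call has 1 to 20 rows; each row is the pose to reach, as a shift and turn from the pose commanded when the call began, along the tool's axes at that moment; what a row does not reach only later rows make up. A row lasts 1/12 s, in which the tool goes at most 41.7 mm and 7.16 degrees, less where a joint would pass 70% of its speed; a pose out of reach is approached as far as the arm can. A call with a gripper value outside its range is refused whole. "grip" is the finger opening in mm, from 0 to 85.4, set as the call begins (left out, the last holds). The fingers move at their own pace and stop on an object; "newtons" is the grip in N (left out, the last holds). Time passes only in rows, so rows that repeat a pose let the fingers close. It gives the time, the measured TCP pose, the force, the opening and the grip force at its end, in the units of the state.
- env.sense(): the state, without advancing time (a new reading comes with each control period).
- env.grab_frame(name): name is "scene" or "side" or "wrist"; returns a dict with "pixels" (400x640x3 uint8, blue, green, red), "fx", "fy", "cx", "cy" (pixels), "cam_to_world" (4x4, takes a point from camera to world coordinates). Camera axes: x right, y down, z forward; pixel columns grow to the right and rows downward; lengths in m; the calibration is good to about 2 mm. A picture is of the moment at which its call begins. There is no depth.
- env.hand_in(): hands the job in; it is judged then, once.
The state is a dict: "time_s": time; "joints": joint angles; "dq": joint speeds; "joint_torque": joint torques, N m; "eef_pos": TCP position; "ee_rot": TCP orientation; "ft_force": force on the tool from outside, world axes, zero at the start; "torque": the same for the moment, N m; "finger_gap": finger opening in m; "gripper_force": force on a finger pad.
Only numpy, scipy, OpenCV 4.12 (cv2) and the standard library are available. Lean on these libraries where they do the work, as an engineer would, in place of code of your own. Each camera call takes 0.05 s, during which the arm holds its last target. There are 200 camera calls.

## Working session

There is one attempt and no reset: what is moved stays moved. The work goes in short steps, Python scripts to look and compute and a tool call to move; the robot and the scene stay as the last step left them, time stands still between calls to the robot, and variables do not carry over. Pictures are saved under pics/ and viewed, at most 10 in all, crops included, and the job is handed in when it is done.

Besides the shell and the picture viewer there is one more tool, called after "Emit:" in YAML: its name, and indented under it one key for each argument. drive_tool: Moves the arm, as the interface text tells. Its arguments: {"type":"object","properties":{"commands":{"type":"array"},"grip":{"type":"number"},"newtons":{"type":"number"}},"required":["commands"]}

```bash
mkdir -p pics; python3 - <<'E'
from workcell import env
import cv2,numpy as np,pickle
d={}
for n in("scene","side","wrist"):
    f=env.grab_frame(n);d[n]=f;print(n,f["fx"],f["fy"],f["cx"],f["cy"],np.round(f["cam_to_world"],4).tolist())
pickle.dump(d,open("f0.pkl","wb"))
cv2.imwrite("pics/a.png",d["scene"]["pixels"]);cv2.imwrite("pics/b.png",d["side"]["pixels"])
s=env.sense();print(s["time_s"],s["eef_pos"],s["ee_rot"],s["ft_force"],s["finger_gap"])
E
```

```text
scene 413.94303995030054 413.94303995030054 317.0427193441833 206.79953371867546 [[-0.1561, 0.802, -0.5766, 1.0349], [0.9877, 0.1333, -0.082, 0.0886], [0.0111, -0.5823, -0.8129, 0.7387], [0.0, 0.0, 0.0, 1.0]]
side 411.09114656274795 411.09114656274795 324.9341087793558 201.2296821227328 [[0.8681, -0.3574, 0.3445, 0.2475], [-0.4964, -0.6161, 0.6116, -0.5024], [-0.0064, -0.7019, -0.7122, 0.651], [0.0, 0.0, 0.0, 1.0]]
wrist 292.88640955715493 292.88640955715493 315.9750302875231 197.69652843166608 [[0.2359, 0.9344, 0.267, 0.0912], [0.9718, -0.2263, -0.0669, 0.6717], [-0.0021, 0.2752, -0.9614, 0.3723], [0.0, 0.0, 0.0, 1.0]]
0.15 [0.15943044 0.65541644 0.24723917] [-3.13978651e+00 -2.69053029e-04  2.90287084e+00] [ 0.8208471   0.14715012 -0.12033886] 0.08580201463777515
```

View pics/a.png

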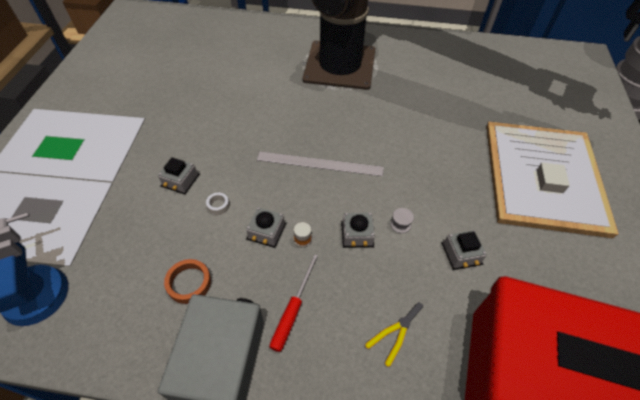

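View pics/b.png

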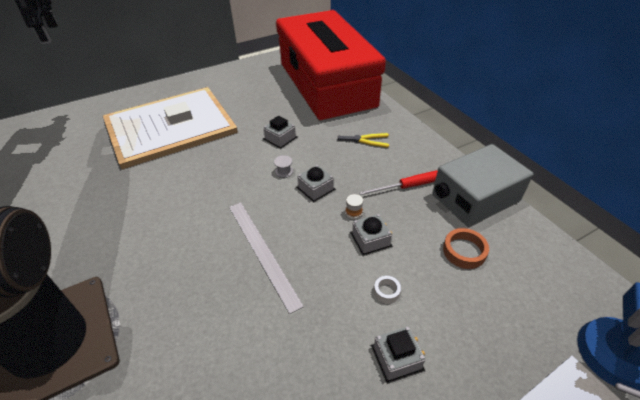

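The scene view shows square keys at about (175,167) and (469,241), and round ones at (265,219) and (360,223). In the side view the square keys are at about (401,343) and (279,123). I'll enlarge the square keys in both views.

```bash
python3 - <<'E'
import cv2,numpy as np,pickle
d=pickle.load(open("f0.pkl","rb"))
def c(n,u,v):
    p=d[n]["pixels"][v-25:v+25,u-33:u+33]
    p=cv2.convertScaleAbs(p,alpha=1.6,beta=10)
    return cv2.resize(p,None,fx=6,fy=6,interpolation=cv2.INTER_CUBIC)
cv2.imwrite("pics/c.png",np.vstack([np.hstack([c("scene",175,170),c("scene",467,246)]),np.hstack([c("side",400,345),c("side",280,128)])]))
E
```

```text
(no output)
```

View pics/c.png

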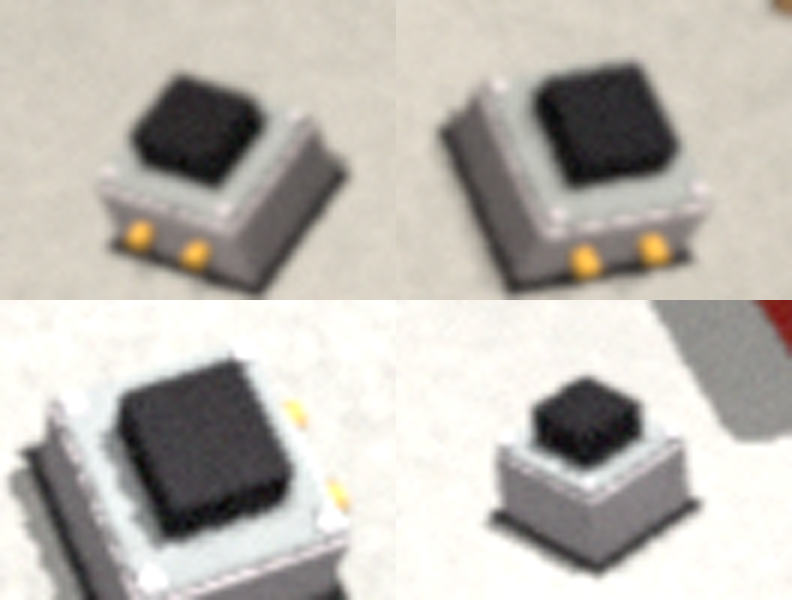

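Crop check: both keys are square. Their top-centre crop pixels are (197,116) and (208,113) in the scene view, and (205,132) and (191,108) in the side view. Next I triangulate.

```bash
python3 - <<'E'
import numpy as np,pickle
from workcell import env
from scipy.spatial.transform import Rotation as R
d=pickle.load(open("f0.pkl","rb"))
def ray(n,u0,v0,x,y):
    f=d[n];u=u0-33+(x+.5)/6-.5;v=v0-25+(y+.5)/6-.5
    T=np.array(f["cam_to_world"]);r=T[:3,:3]@[(u-f["cx"])/f["fx"],(v-f["cy"])/f["fy"],1]
    return T[:3,3],r/np.linalg.norm(r)
def plane(o,r,z=.056):return np.round(o+r*(z-o[2])/r[2],4)
s=env.sense();Rt=R.from_euler("xyz",s["ee_rot"])
for name,a,b in(("A",("scene",175,170,197,116),("side",400,345,205,132)),("B",("scene",467,246,208,113),("side",280,128,191,108))):
    L=[ray(*a),ray(*b)]
    M=[np.eye(3)-np.outer(r,r) for o,r in L]
    p=np.linalg.solve(sum(M),sum(m@o for m,(o,r) in zip(M,L)))
    print(name,p.round(4),[plane(*l) for l in L],"tool shift to 60mm fingertip z above top:",(1e3*Rt.inv().apply(np.r_[p[:2],.056+.017+.04]-s["eef_pos"])).round(1))
print(Rt.as_matrix().round(3).tolist())
E
```

```text
A [ 0.4866 -0.3073  0.0535] [array([ 0.488, -0.305,  0.056]), array([ 0.4863, -0.309 ,  0.056 ])] tool shift to 60mm fingertip z above top: [-545.6 -857.8  135.6]
B [0.5773 0.3206 0.0526] [array([0.5792, 0.3198, 0.056 ]), array([0.5755, 0.3154, 0.056 ])] tool shift to 60mm fingertip z above top: [-485.2 -226.3  134.5]
[[-0.972, 0.236, -0.001], [0.236, 0.972, -0.002], [0.0, -0.002, -1.0]]
```

Emit:
drive_tool:
  commands:
    - [-27,-13,5,0,0,0]
    - [-54,-26,10,0,0,0]
    - [-81,-38,15,0,0,0]
    - [-108,-51,20,0,0,0]
    - [-135,-64,25,0,0,0]
    - [-162,-77,30,0,0,0]
    - [-189,-89,35,0,0,0]
    - [-216,-102,40,0,0,0]
    - [-243,-115,45,0,0,0]
    - [-270,-128,50,0,0,0]
    - [-297,-140,55,0,0,0]
    - [-324,-153,60,0,0,0]
    - [-351,-166,65,0,0,0]
    - [-378,-179,70,0,0,0]
    - [-405,-191,75,0,0,0]
    - [-432,-204,80,0,0,0]
    - [-459,-217,85,0,0,0]
    - [-486,-230,90,0,0,0]
    - [-486,-230,90,0,0,0]
    - [-486,-230,90,0,0,0]
  grip: 0
  newtons: 20

```text
time_s: 1.82
eef_pos: [0.578, 0.316, 0.1573]
ee_rot: [-3.141, -0.002, 2.9]
ft_force: [-0.9, 0.4, 0.3]
finger_gap: -0.0005
gripper_force: 0.0
```

```bash
python3 - <<'E'
from workcell import env
import cv2,numpy as np
f=env.grab_frame("wrist");T=np.array(f["cam_to_world"]);im=f["pixels"].copy()
for p in([.577,.318,.056],):
    q=T[:3,:3].T@(np.array(p)-T[:3,3]);u=q[0]/q[2]*f["fx"]+f["cx"];v=q[1]/q[2]*f["fy"]+f["cy"];print(u,v)
cv2.imwrite("pics/d.png",im);import pickle;pickle.dump(f,open("f1.pkl","wb"))
s=env.sense();print(s["time_s"],s["eef_pos"],s["ee_rot"],s["ft_force"],s["finger_gap"])
E
```

```text
318.6617241086164 202.37563565119214
1.8667 [0.57727535 0.31699374 0.15764143] [-3.14113218e+00 -1.44545657e-03  2.90155415e+00] [-0.34625571  0.10486923  0.80535942] -8.667741337221779e-05
```

View pics/d.png

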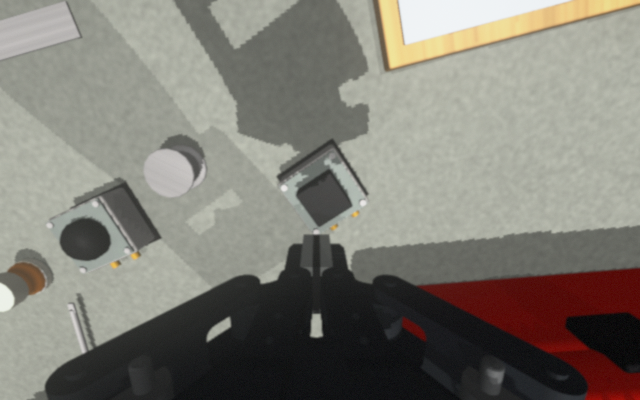

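Wrist view: the square key's centre is at (323,197) against a predicted (319,202), so my estimate is within about 5 mm. The red toolbox is behind the hand, so I check its clearance and refine the key position.

```bash
python3 - <<'E'
import numpy as np,pickle
d=pickle.load(open("f0.pkl","rb"));d["w"]=pickle.load(open("f1.pkl","rb"))
def P(n,u,v,z):
    f=d[n];T=np.array(f["cam_to_world"]);r=T[:3,:3]@[(u-f["cx"])/f["fx"],(v-f["cy"])/f["fy"],1]
    return (T[:3,3]+r*(z-T[2,3])/r[2]).round(4)
print("key",P("w",323,197,.056))
print("toolbox foot",P("side",322,113,0),P("side",287,76,0),P("side",380,98,0),[P("side",328,78,z) for z in(.08,.1,.12,.15)],[P("scene",498,285,z) for z in(.08,.1,.12,.15)])
E
```

```text
key [0.5734 0.3225 0.056 ]
toolbox foot [0.7286 0.3641 0.    ] [0.7356 0.6028 0.    ] [0.9151 0.3463 0.    ] [array([0.7687, 0.3994, 0.08  ]), array([0.7504, 0.3678, 0.1   ]), array([0.7322, 0.3362, 0.12  ]), array([0.7048, 0.2888, 0.15  ])] [array([0.6809, 0.3577, 0.08  ]), array([0.6916, 0.3495, 0.1   ]), array([0.7024, 0.3414, 0.12  ]), array([0.7185, 0.3291, 0.15  ])]
```

Emit:
drive_tool:
  commands:
    - [1,1,12,0,0,0]
    - [2,2,24,0,0,0]
    - [3,2,36,0,0,0]
    - [3,2,48,0,0,0]
    - [3,2,58,0,0,0]
    - [3,2,66,0,0,0]
    - [3,2,72,0,0,0]
    - [3,2,76,0,0,0]
    - [3,2,78,0,0,0]
    - [3,2,79,0,0,0]
    - [3,2,80,0,0,0]
    - [3,2,80,0,0,0]

```text
time_s: 2.87
eef_pos: [0.5753, 0.3201, 0.0788]
ee_rot: [3.141, 0.001, 2.903]
ft_force: [-0.0, 0.3, -0.1]
finger_gap: 0.0005
gripper_force: 0.0
```

```bash
python3 - <<'E'
from workcell import env
import cv2,numpy as np,pickle
f=env.grab_frame("wrist");pickle.dump(f,open("f2.pkl","wb"))
cv2.imwrite("pics/e.png",cv2.resize(cv2.convertScaleAbs(f["pixels"][120:330,200:440],alpha=1.6,beta=20),None,fx=2.5,fy=2.5))
s=env.sense();print(s["time_s"],s["eef_pos"],s["ft_force"])
E
```

```text
2.9167 [0.57532292 0.32014721 0.07885149] [ 0.27330791 -0.85899167  0.05185989]
```

View pics/e.png

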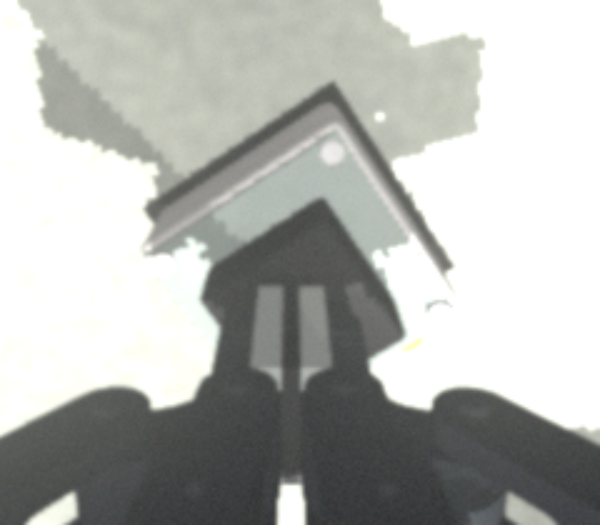

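The fingertips are over the key, about 2–4 mm off centre. I'll shift slightly and approach slowly.

Emit:
drive_tool:
  commands:
    - [0,2,1,0,0,0]
    - [0,2,2,0,0,0]
    - [0,2,3,0,0,0]
    - [0,2,4,0,0,0]
    - [0,2,5,0,0,0]
    - [0,2,5.5,0,0,0]
    - [0,2,6,0,0,0]
    - [0,2,6.5,0,0,0]
    - [0,2,7,0,0,0]
    - [0,2,7.5,0,0,0]
    - [0,2,8,0,0,0]
    - [0,2,8,0,0,0]

```text
time_s: 3.92
eef_pos: [0.5754, 0.322, 0.0705]
ee_rot: [3.142, 0.0, 2.903]
ft_force: [-2.1, -0.4, 4.0]
finger_gap: 0.0001
gripper_force: 1.9
```

Emit:
drive_tool:
  commands:
    - [0,0,0.5,0,0,0]
    - [0,0,1,0,0,0]
    - [0,0,1.5,0,0,0]
    - [0,0,2,0,0,0]
    - [0,0,2.5,0,0,0]
    - [0,0,3,0,0,0]
    - [0,0,3.5,0,0,0]
    - [0,0,3.5,0,0,0]

```text
time_s: 4.58
eef_pos: [0.5754, 0.3219, 0.0664]
ee_rot: [-3.141, -0.0, 2.903]
ft_force: [-0.9, 0.0, -0.1]
finger_gap: 0.0001
gripper_force: 0.0
```

Emit:
drive_tool:
  commands:
    - [0,0,-3,0,0,0]
    - [0,0,-15,0,0,0]
    - [0,0,-40,0,0,0]
    - [0,0,-65,0,0,0]
    - [-1,-10,-85,0,0,0]
    - [-4,-40,-90,0,0,0]
    - [-7,-75,-90,0,0,0]
    - [-11,-110,-90,0,0,0]
    - [-14,-145,-90,0,0,0]
    - [-18,-180,-90,0,0,0]
    - [-21,-215,-90,0,0,0]
    - [-25,-250,-90,0,0,0]
    - [-28,-285,-90,0,0,0]
    - [-32,-320,-90,0,0,0]
    - [-35,-355,-90,0,0,0]
    - [-39,-390,-90,0,0,0]
    - [-42,-425,-90,0,0,0]
    - [-46,-460,-90,0,0,0]
    - [-48,-480,-90,0,0,0]
    - [-48,-480,-90,0,0,0]

```text
time_s: 6.25
eef_pos: [0.5087, -0.1596, 0.1585]
ee_rot: [-3.14, 0.003, 2.898]
ft_force: [0.5, 1.1, 0.6]
finger_gap: 0.0002
gripper_force: 0.0
```

Emit:
drive_tool:
  commands:
    - [-3,-30,0,0,0,0]
    - [-6,-60,0,0,0,0]
    - [-9,-90,0,0,0,0]
    - [-12,-120,0,0,0,0]
    - [-14,-145,0,0,0,0]
    - [-15,-154,0,0,0,0]
    - [-15,-154,0,0,0,0]
    - [-15,-154,0,0,0,0]

```text
time_s: 6.92
eef_pos: [0.487, -0.3081, 0.1571]
ee_rot: [3.141, 0.0, 2.903]
ft_force: [0.0, -0.5, -0.3]
finger_gap: 0.0002
gripper_force: 0.0
```

```bash
python3 - <<'E'
from workcell import env
import cv2,numpy as np,pickle
f=env.grab_frame("wrist");pickle.dump(f,open("f3.pkl","wb"))
T=np.array(f["cam_to_world"])
q=T[:3,:3].T@(np.array([.487,-.307,.056])-T[:3,3]);print(q[0]/q[2]*f["fx"]+f["cx"],q[1]/q[2]*f["fy"]+f["cy"],T.round(3).tolist())
cv2.imwrite("pics/f.png",f["pixels"])
g=env.grab_frame("side")["pixels"][103:153,247:313]
cv2.imwrite("pics/g.png",cv2.resize(cv2.convertScaleAbs(g,alpha=1.6,beta=10),None,fx=6,fy=6,interpolation=cv2.INTER_CUBIC))
s=env.sense();print(s["time_s"],s["eef_pos"],s["ee_rot"],s["joints"],s["ft_force"])
E
```

```text
317.70350140583696 203.70930855256213 [[0.236, 0.934, 0.268, 0.419], [0.972, -0.227, -0.064, -0.292], [0.001, 0.276, -0.961, 0.282], [0.0, 0.0, 0.0, 1.0]]
7.0167 [ 0.48700529 -0.30726059  0.15683483] [ 3.14087370e+00 -3.18115425e-04  2.90420821e+00] [-7.39173314e-01  1.63242768e-01  1.89889912e+00  5.41170963e-04
  1.08007553e+00 -2.07284026e+00] [0.37690656 0.62953708 0.52309404]
```

View pics/f.png

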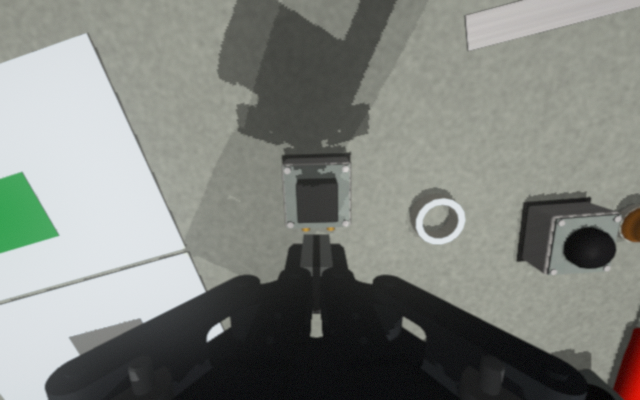

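View pics/g.png

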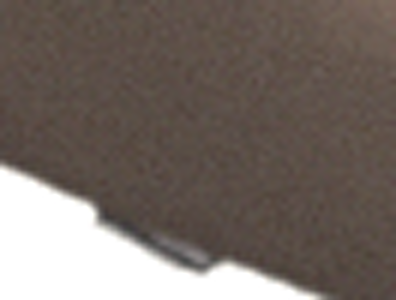

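Wrist view: this square key is centred at (318,201) and the prediction is (318,204), so they agree. The arm blocks the side view of the first key, so I'll check that later. I descend straight down.

Emit:
drive_tool:
  commands:
    - [1,0,12,0,0,0]
    - [1,0,24,0,0,0]
    - [1,0,36,0,0,0]
    - [1,0,48,0,0,0]
    - [1,0,58,0,0,0]
    - [1,0,66,0,0,0]
    - [1,0,72,0,0,0]
    - [1,0,76,0,0,0]
    - [1,0,78,0,0,0]
    - [1,0,80,0,0,0]
    - [1,0,81,0,0,0]
    - [1,0,82,0,0,0]
    - [1,0,83,0,0,0]
    - [1,0,84,0,0,0]
    - [1,0,84.5,0,0,0]
    - [1,0,85,0,0,0]
    - [1,0,85.5,0,0,0]
    - [1,0,86,0,0,0]
    - [1,0,86.5,0,0,0]
    - [1,0,87,0,0,0]

```text
time_s: 8.68
eef_pos: [0.4859, -0.3088, 0.0701]
ee_rot: [-3.141, 0.001, 2.903]
ft_force: [-0.4, 0.6, 4.2]
finger_gap: 0.0003
gripper_force: 1.8
```

Emit:
drive_tool:
  commands:
    - [0,0,0.5,0,0,0]
    - [0,0,1,0,0,0]
    - [0,0,1.5,0,0,0]
    - [0,0,2,0,0,0]
    - [0,0,2.5,0,0,0]
    - [0,0,3,0,0,0]
    - [0,0,3.5,0,0,0]
    - [0,0,4,0,0,0]
    - [0,0,4,0,0,0]

```text
time_s: 9.43
eef_pos: [0.4856, -0.3085, 0.066]
ee_rot: [3.141, -0.001, 2.903]
ft_force: [-1.3, 1.1, 2.6]
finger_gap: -0.0001
gripper_force: 1.6
```

Emit:
drive_tool:
  commands:
    - [0,0,-3,0,0,0]
    - [0,0,-15,0,0,0]
    - [0,0,-40,0,0,0]
    - [0,0,-65,0,0,0]
    - [0,0,-90,0,0,0]
    - [0,20,-110,0,0,0]
    - [0,50,-130,0,0,0]
    - [0,85,-150,0,0,0]
    - [0,120,-150,0,0,0]
    - [0,155,-150,0,0,0]
    - [0,190,-150,0,0,0]
    - [0,225,-150,0,0,0]
    - [0,260,-150,0,0,0]
    - [0,280,-150,0,0,0]
    - [0,290,-150,0,0,0]
    - [0,290,-150,0,0,0]

```text
time_s: 10.77
eef_pos: [0.5547, -0.0253, 0.2166]
ee_rot: [3.141, 0.001, 2.906]
ft_force: [0.5, 0.3, -0.8]
finger_gap: -0.0004
gripper_force: 0.0
```

```bash
python3 - <<'E'
from workcell import env
import cv2,numpy as np,pickle
d=pickle.load(open("f0.pkl","rb"))
F={n:env.grab_frame(n)["pixels"] for n in("scene","side")}
def c(p,u,v):
    p=cv2.convertScaleAbs(p[v-25:v+25,u-33:u+33],alpha=1.6,beta=10)
    return cv2.resize(p,None,fx=4,fy=4,interpolation=cv2.INTER_CUBIC)
rows=[np.hstack([c(src[n],u,v) for n,u,v in(("scene",175,170),("scene",467,246),("side",400,345))]) for src in({k:d[k]["pixels"] for k in("scene","side")},F)]
cv2.imwrite("pics/h.png",np.vstack(rows))
s=env.sense();print(s["time_s"],s["eef_pos"],s["ft_force"])
E
```

```text
10.8667 [ 0.55437157 -0.02748183  0.21618095] [-0.23225173 -0.00154205 -0.0406215 ]
```

View pics/h.png

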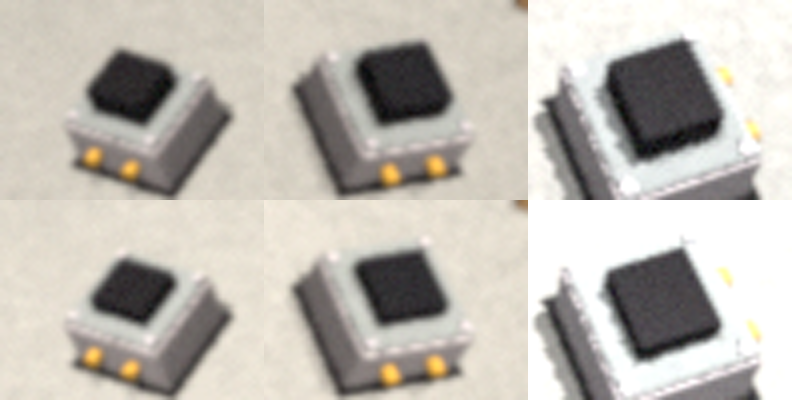

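The before/after crops show both square keys lower than at the start and staying down with the hand away. I'll hand the job in.

```bash
python3 -c "
from workcell import env
print(env.hand_in())"
```

```text
the job is handed in; nothing more can be done
None
```

Both square keys were pressed slowly, stayed down in the after pictures, the round keys were never touched, and the job was handed in at about 11 s with the hand clear; no verdict was returned.

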